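Trip and reset the repair bench's stop button

TASK

Test the stop on the bench power unit: with a fingertip press its mushroom button all the way in until it latches, then push the grip bar on its head round clockwise until the latch lets go and the button springs back out, and let the bar return by itself. Press firmly but without brute force, do not shift or lift the power unit, and leave the things on and around it where they are.

Things in the scene. Friction and masses are not known exactly. Their poses are not given: they have to be found in the camera images.
- unit: bench power unit: loose grey steel box on rubber feet, about 2.6 kg, 200 (x) x 240 (y) x 80 mm high; light pushes do not move it. Origin at the centre of its underside, z up; outlets in its -x face, which looks roughly towards the robot. The mushroom button stands upright in the middle of its top.
- stop_top (a point): middle of the top of the grip bar (60 x 12 mm, 24 mm tall) standing across the mushroom's black disc head (70 mm across), on the vertical axis, 130 mm above the bench when out. The disc's face is 24 mm below this point. The frame turns and sinks with the head: y along the bar, z up. Nothing else on the unit's top within 70 mm of the axis.
- stop (a joint): how far the button is pressed in, m: 0 out, 0.0086 hard stop. Needs about 5 N at first, 7 to 9 N near the bottom; press slowly (a fast touch feels harder). It latches at about 0.0075 and, let go, stays at about 0.006. Only the twist frees it: a 5 N spring then raises the disc 6 mm, so a fingertip beside the bar should be 8 mm or more above the latched disc.
- stop_head (a joint): twist of the head, rad: 0 at rest, growing clockwise seen from above, up to 1.2. Lightly sprung back to 0 (0.012 N m at 0, 0.04 N m at the limit). When latched, the latch lets go at 0.4 to 0.65 rad and the button springs out (hard side pressure on the bar can hold it down by friction); the head turns back to 0 when let go.
- tin: small round aluminium tin, 40 mm across and 26 mm high, loose on top of the unit near a far corner, 60 g; origin under its centre. Leave it.
- driver: screwdriver with blue handle lying loose on the bench on the robot's side of the unit, about 200 mm long; origin about its middle. Leave it.
- bottle: small amber bottle, 42 mm across, 85 mm high, standing loose to the left of the unit; origin under its centre. Leave it.
- psu: loose computer power supply, steel box 140 x 150 x 86 mm high, 1.2 kg, to the right of the unit; origin under its centre. Leave it.

How it is judged:
By the outcome, as a careful person would: the job done as asked, in the order asked, and still so for the second after the job is handed in, with the robot touching nothing.
It also fails if it takes over 40 s, if anything falls off the work surface, if the arm or the gripper's body presses on something with over 40 N, if the wrist force passes 120 N, or if a joint passes its speed limit or range.

ROBOT

A 6-joint arm with a two-finger parallel gripper is mounted at the origin on the work surface. World frame = base frame: x ahead of the robot, y to its left, z up, the work surface at z = 0. Lengths are in m, angles in degrees, forces in N, time in s.
With the tool pointing down it reaches from about 0.25 to 0.725 m from the base axis. Payload 9.7 kg.
Tool frame: the origin (TCP) lies at the very end of the fingers, on their centre line; the grasp point (between the pads) lies 19 mm behind it; z points along the fingers, y is the line along which they close (so a half turn about z gives the same grasp; the last joint's range is limited). The gripper opens to 85 mm and grips with 20 to 120 N. Pads are 22 mm wide; open, the fingers measure 114 mm over their backs; the gripper's body (76 mm by 85 mm) begins 54 mm behind the grasp point. The pads swing forward as they close: fully open they stand 13 mm farther back than shut.
Start: joints at [-77.292, 4.979, 10.078, 95.1, 0, 90], TCP at [0.121, -0.537, 0.231] pointing down, gripper open.
Joint ranges: [-179.16, 179.16], [-48.56, 103.87], [-65.8, 70.77], [-126.05, 130.52], [-82.76, 87.17], [-180, 180]. Speed limits (degrees/s): [127.2, 127.2, 147.25, 180, 180, 180].

INTERFACE

Orientations are given as [roll, pitch, yaw] about the fixed x, y, z axes, in that order (R = Rz(yaw) Ry(pitch) Rx(roll)).
In Python, from workcell import bot gives the robot as it stands.
- The arm moves only by the tool arm_command, never from a script. Its argument "series" is a list of rows, each a list of 4 numbers: the shift along the tool's x, y, z in m, then the turn about the tool's z in rad. A call has exactly 5 rows; each row is the pose to reach, as a shift and turn from the pose commanded when the call began, along the tool's axes at that moment; what a row does not reach only later rows make up. A row lasts 1/10 s, in which the tool goes at most 50 mm and 8.59 degrees, less where a joint would pass 70% of its speed; a pose out of reach is approached as far as the arm can. A call with a gripper value outside its range is refused whole. "hand" is the finger opening in m, from 0 to 0.0854, set as the call begins (left out, the last holds). The fingers move at their own pace and stop on an object; "grip_force" is the grip in N (left out, the last holds). Time passes only in rows, so rows that repeat a pose let the fingers close, or fill a call up. It gives the time, the measured TCP pose, the force, the opening and the grip force at its end, in the units of the state.
- bot.get_obs(): the state, without advancing time (a new reading comes with each control period).
- bot.camera(name): name is "scene" or "side" or "wrist"; returns a dict with "color" (480x640x3 uint8, blue, green, red), "camera_matrix" (3x3 intrinsics, pixels), "xyz" and "orientation" of the camera in the world; the wrist camera has in their place "T_tool_cam" (4x4, takes a point from camera to tool coordinates, whose origin is the TCP and whose axes are the flange's). Camera axes: x right, y up, looking along -z (the intrinsics and any distortion apply to the point x, -y, -z); pixel columns grow to the right and rows downward; lengths in m; the calibration is good to about 2 mm. A picture is of the moment at which its call begins: read the wrist's pose just before it. There is no depth.
- bot.job_done(): hands the job in; it is judged then, once.
Trained networks look in the newest picture that a camera, given by its name, has taken for a name from the list of things; names that differ only in an ending like _2 or _b are one class to them, and where a whole thing is asked for, a point or a joint stands for the part that bears it (a point fixed in the world has none). Each returns a list of dicts, best first, with "confidence" (0 to 1); they miss things now and then, are a little off and sometimes report something else, mostly with a low value. They report only what shows in the picture. A call takes as long as a camera call.
- bot.find_in(camera, target): "location" ([column, row] in pixels, amid what is visible of it).
- bot.mark_of(camera, target): "location" ([column, row] in pixels: a listed point, or the origin of a listed thing).
The state is a dict: "time": time; "q": joint angles; "qd": joint speeds; "joint_efforts": joint torques, N m; "ee_pos": TCP position; "tcp_rot": TCP orientation; "wrist_force": force on the tool from outside, world axes, zero at the start; "torque": the same for the moment, N m; "opening": finger opening in m; "grasp_force": force on a finger pad.
Only numpy, scipy, OpenCV 4.12 (cv2) and the standard library are available. Lean on these libraries where they do the work, as an engineer would, in place of code of your own. Each camera call takes 0.05 s, during which the arm holds its last target. There are 200 camera calls.

## Working session

There is one attempt and no reset: what is moved stays moved. The work goes in short steps, Python scripts to look and compute and a tool call to move; the robot and the scene stay as the last step left them, time stands still between calls to the robot, and variables do not carry over. Pictures are saved under pics/ and viewed, at most 10 in all, crops included, and the job is handed in when it is done.

Besides the shell and the picture viewer there is one more tool, called after ">>>" by a JSON object that holds its "fn" and its "kwargs", one argument or row to a line. arm_command: Moves the arm, as the interface text tells. Its arguments: {"type":"object","properties":{"series":{"type":"array"},"hand":{"type":"number"},"grip_force":{"type":"number"}},"required":["series"]}

```bash
mkdir -p pics
cat > h.py <<'E'
import numpy as np, cv2
from scipy.spatial.transform import Rotation as R
from workcell import bot
def ray(c,px):
    K=np.array(c["camera_matrix"]); d=np.linalg.inv(K)@[px[0],px[1],1]
    o=np.array(c["orientation"],float)
    Rm=o if o.shape==(3,3) else R.from_euler('xyz',o,degrees=True).as_matrix()
    return np.array(c["xyz"]),Rm@(d*[1,-1,-1])
def atz(c,px,z):
    p,d=ray(c,px); return p+d*(z-p[2])/d[2]
def tri(rs):
    A=0;b=0
    for p,d in rs:
        d=d/np.linalg.norm(d);M=np.eye(3)-np.outer(d,d);A=A+M;b=b+M@p
    return np.linalg.solve(A,b)
E
python3 - <<'E'
from h import *
o=bot.get_obs();print(o)
rs=[]
for n in ["scene","side"]:
    c=bot.camera(n);cv2.imwrite(f"pics/{n}0.png",c["color"]);print(n,{k:v for k,v in c.items() if k!="color"})
    for t in ["stop_top","unit","tin","driver","bottle","psu"]:
        for m in bot.mark_of(n,t)[:2]:
            z=dict(stop_top=.13,tin=.08).get(t,0); print(t,m,atz(c,m["location"],z).round(4))
            if t=="stop_top" and m["confidence"]>.5: rs.append(ray(c,m["location"]))
if len(rs)>1: print(tri(rs))
E
```

```text
{'time': 0.0, 'q': array([-7.72930370e+01,  5.01143665e+00,  1.00351204e+01,  9.50991276e+01,
        1.18444669e-03,  9.00001157e+01]), 'qd': array([-0.0640353 ,  0.01437885, -0.04341298, -0.00255464, -0.0565937 ,
       -0.00495999]), 'joint_efforts': array([ 1.14302027e-03, -5.20391607e+01,  4.64800644e+01,  1.64266198e-02,
       -4.62107187e-05,  1.36577503e-05]), 'ee_pos': array([ 0.12093759, -0.53631171,  0.2305858 ]), 'tcp_rot': array([-1.79924556e+02, -1.18429329e-03,  1.27068457e+01]), 'wrist_force': array([ 0.17731707,  0.15279124, -0.72343123]), 'torque': array([-0.00491574,  0.03362445,  0.03440361]), 'grasp_force': 0.0, 'opening': 0.0854193133322552}
scene {'camera_matrix': array([[439.35560294,   0.        , 322.0473197 ],
       [  0.        , 439.35560294, 239.58065182],
       [  0.        ,   0.        ,   1.        ]]), 'xyz': array([ 0.907542  , -0.53325185,  0.66697764]), 'orientation': array([48.50597099, -0.56262791, 32.59483955])}
stop_top {'location': [267.6, 253.4], 'confidence': 0.82} [ 0.5239 -0.1032  0.13  ]
unit {'location': [307.3, 244.3], 'confidence'
[... 546 characters left out ...]
149139],
       [  0.        ,   0.        ,   1.        ]]), 'xyz': array([0.19284664, 0.99570794, 0.78457268]), 'orientation': array([  57.52487345,   -1.35779689, -156.5184252 ])}
stop_top {'location': [363.6, 208.1], 'confidence': 0.76} [ 0.532 -0.118  0.13 ]
unit {'location': [363.3, 259.9], 'confidence': 0.97} [ 0.5186 -0.1054  0.    ]
tin {'location': [340.4, 250.5], 'confidence': 0.82} [ 0.542  -0.0056  0.08  ]
driver {'location': [424.5, 261.2], 'confidence': 0.59} [ 0.3863 -0.1624  0.    ]
bottle {'location': [360.2, 314.1], 'confidence': 0.94} [0.4592 0.0842 0.    ]
psu {'location': [337.1, 204.7], 'confidence': 0.68} [ 0.6709 -0.3253  0.    ]
[ 0.52864283 -0.1080231   0.13605947]
```

View pics/scene0.png

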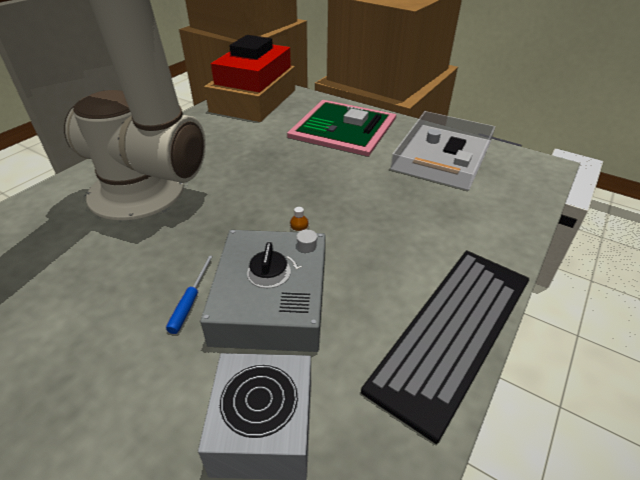

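View pics/side0.png

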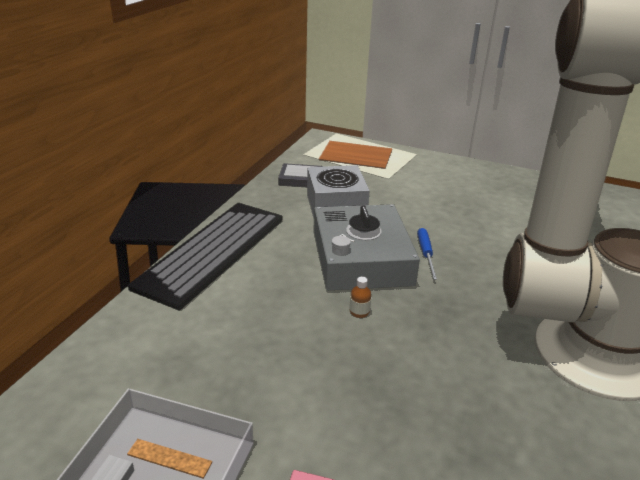

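The mushroom is at about (267,258) in scene and (364,220) in side, with the tin beside it at the far-left corner. The psu is to the right, and the bottle and driver are clear. The network points agree: the axis is near (0.526,-0.107). I'll move above it for a wrist view.

>>> {"fn": "arm_command", "kwargs": {
  "series": [
    [0.031,-0.0224,-0.0054,0],
    [0.062,-0.0448,-0.0108,0],
    [0.093,-0.067,-0.016,0],
    [0.124,-0.0896,-0.0216,0],
    [0.155,-0.112,-0.027,0]
  ],
  "hand": 0
}}

```text
time: 1.2
ee_pos: [0.2483, -0.3919, 0.2586]
tcp_rot: [180.0, -0.0, 12.7]
wrist_force: [0.3, 0.4, 0.7]
opening: 0.0125
grasp_force: 0.0
```

>>> {"fn": "arm_command", "kwargs": {
  "series": [
    [0.031,-0.0224,-0.0054,0],
    [0.062,-0.0448,-0.0108,0],
    [0.093,-0.067,-0.016,0],
    [0.124,-0.0896,-0.0216,0],
    [0.155,-0.112,-0.027,0]
  ]
}}

```text
time: 1.7
ee_pos: [0.3749, -0.2485, 0.2857]
tcp_rot: [180.0, -0.0, 12.7]
wrist_force: [0.5, -0.5, -0.7]
opening: 0.0001
grasp_force: 0.0
```

>>> {"fn": "arm_command", "kwargs": {
  "series": [
    [0.025,-0.0224,-0.0054,0],
    [0.05,-0.0448,-0.0108,0],
    [0.075,-0.067,-0.016,0],
    [0.1,-0.0896,-0.0216,0],
    [0.1,-0.1,-0.027,0]
  ]
}}

```text
time: 2.2
ee_pos: [0.4512, -0.1282, 0.3118]
tcp_rot: [-180.0, 0.0, 12.8]
wrist_force: [-1.1, -0.3, -0.2]
opening: 0.0002
grasp_force: 0.0
```

```bash
cat >> h.py <<'E'
def wrist(name=None):
    o=bot.get_obs(); c=bot.camera("wrist")
    T=np.eye(4);T[:3,:3]=R.from_euler('xyz',o["tcp_rot"],degrees=True).as_matrix();T[:3,3]=o["ee_pos"]
    W=T@np.array(c["T_tool_cam"]); c["xyz"]=W[:3,3]; c["orientation"]=W[:3,:3]
    if name: cv2.imwrite(f"pics/{name}.png",c["color"])
    return o,c
E
python3 - <<'E'
from h import *
o,c=wrist("w0");print(o["time"],o["ee_pos"],o["tcp_rot"],o["opening"],o["wrist_force"]);print(c["T_tool_cam"],c["camera_matrix"],c["xyz"])
for m in bot.mark_of("wrist","stop_top")[:2]: print(m,atz(c,m["location"],.13))
E
```

```text
2.2 [ 0.45119612 -0.12822107  0.31184782] [-1.79956937e+02  2.05811089e-02  1.28479565e+01] 0.00017298040096650958 [-1.14516053 -0.34552383 -0.23936535]
[[ 1.47345481e-03  9.51938914e-01  3.06284398e-01  7.86686025e-02]
 [ 9.99998897e-01 -1.46053196e-03 -2.71368608e-04  1.16220683e-03]
 [ 1.89011815e-04  3.06284460e-01 -9.51940016e-01 -1.43404282e-01]
 [ 0.00000000e+00  0.00000000e+00  0.00000000e+00  1.00000000e+00]] [[406.04183979   0.         323.64094743]
 [  0.         406.04183979 239.85299662]
 [  0.           0.           1.        ]] [ 0.52822776 -0.11195469  0.45522292]
{'location': [312.6, 118.4], 'confidence': 0.95} [ 0.51960463 -0.10492565  0.13      ]
```

View pics/w0.png

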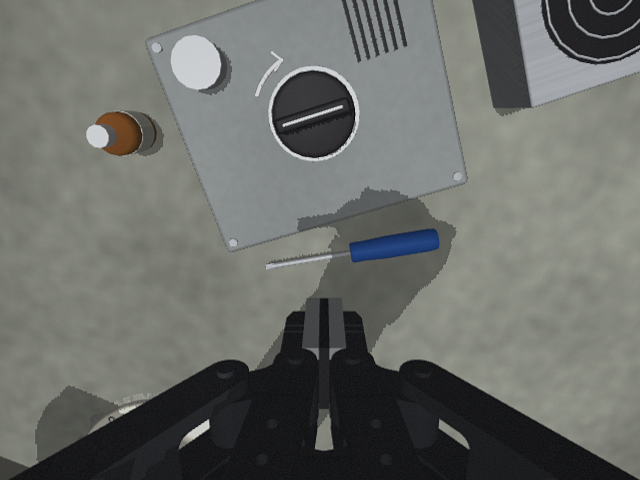

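Wrist view shows the mushroom at (313,114) with the bar's light top from (284,125) to (342,106). The clockwise arrow is at upper left, and the tin is at (196,62). I'll measure the axis and bar direction.

Run:
```python
from h import *
o,c=wrist()
g=cv2.cvtColor(c["color"],cv2.COLOR_BGR2GRAY)
m=np.zeros_like(g);cv2.circle(m,(313,114),36,255,-1)
b=((g>130)&(m>0)).astype(np.uint8)
ys,xs=np.nonzero(b);print(len(xs));rr=cv2.minAreaRect(np.c_[xs,ys].astype(np.float32));bp=cv2.boxPoints(rr);print(rr)
P=np.array([atz(c,p,.13) for p in bp]);print(P.round(4),P.mean(0))
d=max((P[1]-P[0],P[2]-P[1]),key=np.linalg.norm);print("len",np.linalg.norm(d),"dir deg",np.degrees(np.arctan2(d[1],d[0])))
# dark disc
k=((g<70)).astype(np.uint8);k[:, :260]=0;k[:,365:]=0;k[:60]=0;k[165:]=0
ct=max(cv2.findContours(k,0,1)[0],key=cv2.contourArea);e=cv2.fitEllipse(ct);print("disc",e,atz(c,e[0],.106),"diam",e[1][0]/406*.35)
e2=None
for n,zs in (("scene",.13),("side",.13)):
    cc=bot.camera(n);print(n,[ (q["location"],q["confidence"],atz(cc,q["location"],.13).round(4)) for q in bot.mark_of(n,"stop_top")[:2]])
bot.camera("wrist")
for t in ["unit","tin"]: print(t,[(q,atz(c,q["location"],.08 if t=="tin" else 0).round(3)) for q in bot.mark_of("wrist",t)[:1]])
```

```text
197
((311.2971496582031, 113.36878204345703), (3.128093719482422, 62.289859771728516), 72.18110656738281)
[[ 0.5108 -0.0829  0.13  ]
 [ 0.5345 -0.1243  0.13  ]
 [ 0.5326 -0.1255  0.13  ]
 [ 0.5087 -0.0841  0.13  ]] [ 0.52166768 -0.10418482  0.13      ]
len 0.04769914001725682 dir deg -60.080351492604045
disc ((312.0814208984375, 111.91783905029297), (81.69927215576172, 85.60549926757812), 172.6402587890625) [ 0.522652   -0.10408233  0.106     ] diam 0.07043040703082906
scene [([265.1, 252.1], 0.85, array([ 0.5181, -0.103 ,  0.13  ]))]
side [([364.6, 210.5], 0.84, array([ 0.5264, -0.1087,  0.13  ]))]
unit [({'location': [313.5, 108.6], 'confidence': 0.63}, array([ 0.525, -0.102,  0.   ]))]
tin []
```

Axis is (0.522,-0.104), bar direction -60°/120°. The disc diameter checks at 70 mm. I'll go over the axis with closed fingers.

>>> {"fn": "arm_command", "kwargs": {
  "series": [
    [0.03,-0.003,0.03,0],
    [0.06,-0.006,0.06,0],
    [0.0744,-0.0078,0.095,0],
    [0.0744,-0.0078,0.13,0],
    [0.0744,-0.0078,0.15,0]
  ]
}}

```text
time: 3.2
ee_pos: [0.5197, -0.1062, 0.1588]
tcp_rot: [-179.9, 0.2, 12.7]
wrist_force: [0.1, -0.1, 1.2]
opening: -0.0001
grasp_force: 0.0
```

>>> {"fn": "arm_command", "kwargs": {
  "series": [
    [0,0,0.01,0],
    [0,0,0.018,0],
    [0,0,0.023,0],
    [0,0,0.026,0],
    [0,0,0.027,0]
  ]
}}

```text
time: 3.7
ee_pos: [0.5208, -0.1064, 0.1358]
tcp_rot: [180.0, -0.1, 12.7]
wrist_force: [-0.3, -1.1, 0.4]
opening: 0.0002
grasp_force: 0.0
```

Run:
```python
from h import *
o,c=wrist("w1");print(o["time"],o["ee_pos"],o["tcp_rot"],o["wrist_force"])
s=bot.camera("side");cv2.imwrite("pics/s1.png",cv2.resize(s["color"][150:270,300:460],None,fx=4,fy=4,interpolation=2))
```

```text
3.7 [ 0.52077677 -0.10643303  0.13583574] [ 1.79975378e+02 -5.07469510e-02  1.27001314e+01] [-0.3145182  -1.12219573  0.39183824]
```

View pics/w1.png

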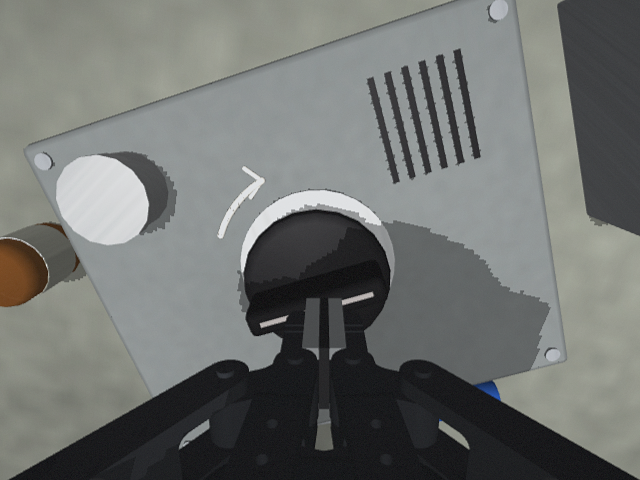

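The wrist view shows the fingertips (front edge about (323,298)) just over the bar's middle (316,309), as intended. I'll correct 2 mm sideways and press slowly.

>>> {"fn": "arm_command", "kwargs": {
  "series": [
    [0.001,-0.001,0.001,0],
    [0.0017,-0.0021,0.002,0],
    [0.0017,-0.0021,0.003,0],
    [0.0017,-0.0021,0.004,0],
    [0.0017,-0.0021,0.005,0]
  ]
}}

```text
time: 4.3
ee_pos: [0.5217, -0.1038, 0.1302]
tcp_rot: [-180.0, 0.0, 12.7]
wrist_force: [-0.1, -0.7, -0.1]
opening: 0.0
grasp_force: 0.0
```

>>> {"fn": "arm_command", "kwargs": {
  "series": [
    [0,0,0.001,0],
    [0,0,0.002,0],
    [0,0,0.003,0],
    [0,0,0.004,0],
    [0,0,0.005,0]
  ]
}}

```text
time: 4.8
ee_pos: [0.5219, -0.1039, 0.1263]
tcp_rot: [180.0, -0.1, 12.7]
wrist_force: [-2.2, 0.7, 5.9]
opening: -0.0001
grasp_force: 2.9
```

>>> {"fn": "arm_command", "kwargs": {
  "series": [
    [0,0,0.0008,0],
    [0,0,0.0016,0],
    [0,0,0.0022,0],
    [0,0,0.0028,0],
    [0,0,0.0032,0]
  ]
}}

```text
time: 5.3
ee_pos: [0.5218, -0.1039, 0.1221]
tcp_rot: [180.0, -0.0, 12.7]
wrist_force: [-1.0, -0.0, 4.5]
opening: 0.0
grasp_force: 2.4
```

>>> {"fn": "arm_command", "kwargs": {
  "series": [
    [0,0,0.0005,0],
    [0,0,0.001,0],
    [0,0,0.0013,0],
    [0,0,0.0016,0],
    [0,0,0.0016,0]
  ]
}}

```text
time: 5.8
ee_pos: [0.5219, -0.1039, 0.1213]
tcp_rot: [180.0, -0.1, 12.7]
wrist_force: [-1.7, 0.1, 10.7]
opening: 0.0
grasp_force: 5.1
```

>>> {"fn": "arm_command", "kwargs": {
  "series": [
    [0,0,0.0003,0],
    [0,0,0.0006,0],
    [0,0,0.0006,0],
    [0,0,0.0006,0],
    [0,0,0.0006,0]
  ]
}}

```text
time: 6.3
ee_pos: [0.5221, -0.104, 0.1212]
tcp_rot: [180.0, -0.1, 12.7]
wrist_force: [-1.9, 0.1, 13.9]
opening: 0.0
grasp_force: 6.9
```

That is the hard stop. I'll lift off and move to the near side of the left bar end.

>>> {"fn": "arm_command", "kwargs": {
  "series": [
    [0,0,-0.002,0],
    [0,0,-0.006,0],
    [0,0,-0.014,0],
    [0,0,-0.022,0],
    [0,0,-0.03,0]
  ]
}}

```text
time: 6.8
ee_pos: [0.5217, -0.1039, 0.1505]
tcp_rot: [-180.0, 0.0, 12.7]
wrist_force: [0.7, 0.0, -0.2]
opening: -0.0002
grasp_force: 0.0
```

>>> {"fn": "arm_command", "kwargs": {
  "series": [
    [-0.015,-0.01,0,0],
    [-0.03,-0.02,0,0],
    [-0.036,-0.024,0,0],
    [-0.036,-0.024,0,0],
    [-0.036,-0.024,0,0]
  ]
}}

```text
time: 7.3
ee_pos: [0.4819, -0.0885, 0.1502]
tcp_rot: [180.0, -0.0, 12.7]
wrist_force: [0.2, -0.2, 0.4]
opening: -0.0001
grasp_force: 0.0
```

Run:
```python
from h import *
o,c=wrist("w2");print(o["time"],o["ee_pos"],o["tcp_rot"],o["wrist_force"])
q=R.from_euler('xyz',o["tcp_rot"],degrees=True).as_matrix()
print("axis rel tool",q.T@(np.array([.522,-.104,.124])-o["ee_pos"]))
K=np.array(c["camera_matrix"])
def pj(p):
    v=c["orientation"].T@(np.array(p)-c["xyz"]);v=K@[v[0],-v[1],-v[2]];return (v[:2]/v[2]).round(1)
u=np.array([np.cos(np.radians(120)),np.sin(np.radians(120)),0])
for z in (.124,.13): print(z,[pj(np.array([.522,-.104,z])+s*u) for s in (-.024,.024)])
print("tcp",pj(o["ee_pos"]))
```

```text
7.3 [ 0.48185579 -0.08851416  0.15015826] [ 1.79981111e+02 -4.20306639e-02  1.27098808e+01] [ 0.19610349 -0.24433588  0.41623278]
axis rel tool [0.03573423 0.02393005 0.02619237]
0.124 [array([431.2, 197.9]), array([323.2, 230. ])]
0.13 [array([434.9, 201. ]), array([323.2, 234.1])]
tcp [320.5 318.1]
```

View pics/w2.png

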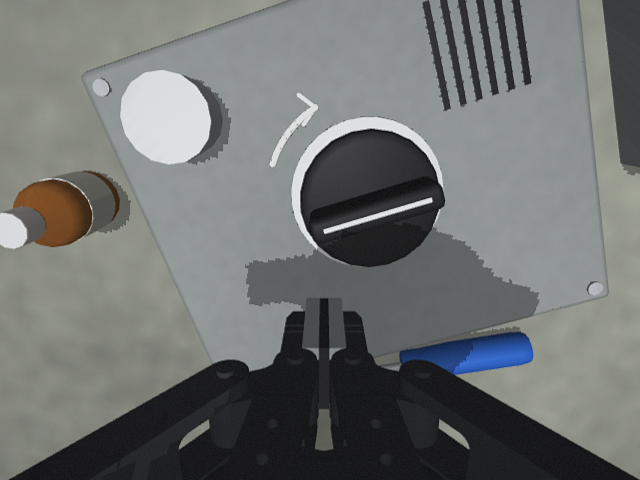

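The bar line at (323,231)–(432,200) matches the projection for z=0.124, so the button is latched. The fingertip stands short of the left end. I'll lower beside the bar, tip 11 mm above the disc, and push.

>>> {"fn": "arm_command", "kwargs": {
  "series": [
    [0,0,0.012,0],
    [0,0,0.025,0],
    [0,0,0.035,0],
    [0,0,0.039,0],
    [0,0,0.039,0]
  ]
}}

```text
time: 7.85
ee_pos: [0.4808, -0.0883, 0.1098]
tcp_rot: [-180.0, 0.1, 12.7]
wrist_force: [-0.1, -0.7, 0.5]
opening: 0.0
grasp_force: 0.0
```

>>> {"fn": "arm_command", "kwargs": {
  "series": [
    [0.004,0,0,0],
    [0.008,0,0,0],
    [0.012,0,0,0],
    [0.015,0,0,0],
    [0.018,0,0,0]
  ]
}}

```text
time: 8.35
ee_pos: [0.4991, -0.0843, 0.1109]
tcp_rot: [-180.0, 0.0, 12.7]
wrist_force: [-2.8, 1.0, 1.0]
opening: -0.0001
grasp_force: 0.9
```

>>> {"fn": "arm_command", "kwargs": {
  "series": [
    [0.0015,0,0,0],
    [0.003,0,0,0],
    [0.0045,0,0,0],
    [0.006,0,0,0],
    [0.0075,0,0,0]
  ]
}}

```text
time: 8.85
ee_pos: [0.5064, -0.0828, 0.1109]
tcp_rot: [180.0, -0.0, 12.7]
wrist_force: [-2.4, 1.2, 0.3]
opening: 0.0
grasp_force: 1.3
```

Run:
```python
from h import *
o,c=wrist("w3");print(o["time"],o["ee_pos"],o["tcp_rot"],o["wrist_force"])
```

```text
8.85 [ 0.50635505 -0.08282905  0.11093859] [ 1.79985725e+02 -8.75466389e-03  1.27018470e+01] [-2.37913296  1.21589081  0.26269828]
```

View pics/w3.png

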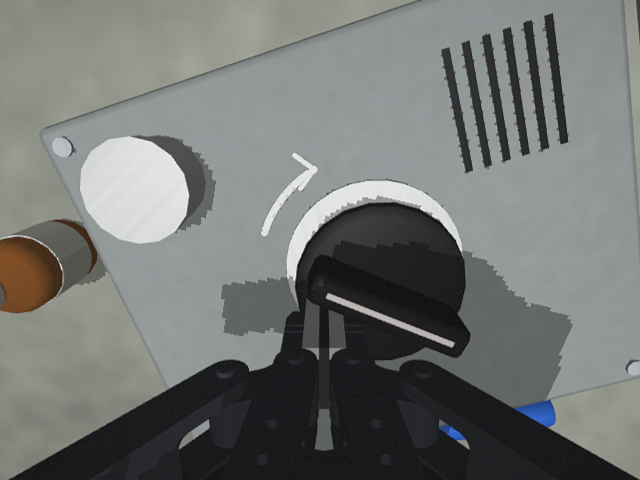

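The bar has turned about 40° clockwise (line (327,295)–(454,346)). I'll push 3 mm more for margin, then check the height.

>>> {"fn": "arm_command", "kwargs": {
  "series": [
    [0.001,0,0,0],
    [0.002,0,0,0],
    [0.003,0,0,0],
    [0.003,0,0,0],
    [0.003,0,0,0]
  ]
}}

```text
time: 9.4
ee_pos: [0.509, -0.0822, 0.1108]
tcp_rot: [180.0, 0.0, 12.7]
wrist_force: [-3.1, 0.2, 0.4]
opening: 0.0001
grasp_force: 1.7
```

```bash
cat >> h.py <<'E'
def barz():
    o,c=wrist()
    g=cv2.cvtColor(c["color"],cv2.COLOR_BGR2GRAY)
    K=np.array(c["camera_matrix"])
    def pj(p):
        v=c["orientation"].T@(np.array(p)-c["xyz"]);v=K@[v[0],-v[1],-v[2]];return v[:2]/v[2]
    m=np.zeros_like(g);ctr=pj([.522,-.104,.125]);cv2.circle(m,tuple(int(a) for a in ctr),75,255,-1)
    n,l,s,_=cv2.connectedComponentsWithStats(((g>130)&(m>0)).astype(np.uint8))
    best=None
    for i in range(1,n):
        ys,xs=np.nonzero(l==i)
        if len(xs)<80: continue
        (cx,cy),wh,a=r=cv2.minAreaRect(np.c_[xs,ys].astype(np.float32))
        if max(wh)>6*min(wh):
            bp=cv2.boxPoints(r)
            for z in (.124,.130):
                P=np.array([atz(c,p,z) for p in bp]);d=max((P[1]-P[0],P[2]-P[1]),key=np.linalg.norm)
                print("z",z,"mid",P.mean(0)[:2].round(4),"len",np.linalg.norm(d).round(4),"deg",np.degrees(np.arctan2(d[1],d[0])).round(1))
    return o
E
python3 - <<'E'
from h import *
o=barz();print(o["time"],o["ee_pos"],o["wrist_force"])
E
```

```text
z 0.124 mid [ 0.518  -0.1064] len 0.0507 deg -109.7
z 0.13 mid [ 0.5211 -0.1045] len 0.0483 deg -109.7
9.4 [ 0.50901415 -0.08220541  0.11082727] [-3.13824437  0.19643256  0.3966065 ]
```

The z=0.130 fit matches axis and length, so the button is out, at 0.87 rad. I'll back away and let the bar return.

>>> {"fn": "arm_command", "kwargs": {
  "series": [
    [-0.006,0,0,0],
    [-0.015,0,0,0],
    [-0.025,0,0,0],
    [-0.035,0,0,0],
    [-0.04,0,0,0]
  ]
}}

```text
time: 9.95
ee_pos: [0.4691, -0.0912, 0.1111]
tcp_rot: [180.0, -0.0, 12.7]
wrist_force: [0.6, 0.1, 0.2]
opening: -0.0002
grasp_force: 0.0
```

>>> {"fn": "arm_command", "kwargs": {
  "series": [
    [0,0,-0.01,0],
    [0,0,-0.03,0],
    [0,0,-0.05,0],
    [0,0,-0.07,0],
    [0,0,-0.08,0]
  ]
}}

```text
time: 10.45
ee_pos: [0.4709, -0.091, 0.1934]
tcp_rot: [179.9, -0.2, 12.7]
wrist_force: [0.3, 0.2, -0.1]
opening: -0.0004
grasp_force: 0.0
```

Run:
```python
from h import *
o=barz();print(o["time"],o["ee_pos"],o["wrist_force"])
wrist("w4")
```

```text
z 0.124 mid [ 0.5208 -0.1052] len 0.0496 deg -60.0
z 0.13 mid [ 0.5215 -0.1043] len 0.0482 deg -60.0
10.45 [ 0.47090663 -0.09101878  0.19335559] [ 0.2742708   0.17733211 -0.14838201]
```

View pics/w4.png

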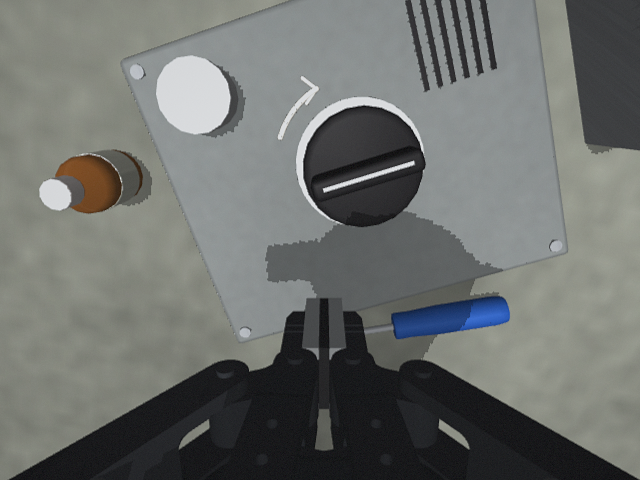

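The bar is back at -60° (323,190)–(414,162) and the button is out. The tin (193,95), bottle, driver and unit are undisturbed, and the hand is clear.

```bash
python3 -c "
from h import *
print(bot.job_done())"
```

```text
the job is handed in; nothing more can be done
None
```

I pressed the stop to its hard stop (about 14 N), where it latched, then turned the bar clockwise until the latch let go; the button is back out, the bar returned by itself, nothing around it appears moved, and the job is handed in.

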